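# Screw the lid onto the storage jar

## Robot

A 6-joint arm with a two-finger parallel gripper is mounted at the origin on a cart in front of the work surface, level with it; the furniture and walls round the work are solid. World frame = base frame: x ahead of the robot, y to its left, z up, the work surface at z = 0. Lengths are in m, angles in rad, forces in N, time in s.
With the tool pointing down it reaches from about 0.325 to 0.9 m from the base axis. Payload 6.1 kg.
Tool frame: the origin (TCP) lies at the very end of the fingers, on their centre line; the grasp point (between the pads) lies 19 mm behind it; z points along the fingers, y is the line along which they close (so a half turn about z gives the same grasp; the last joint's range is limited). The gripper opens to 87 mm and grips with 3 to 60 N. Pads are 19 mm wide; open, the fingers measure 117 mm over their backs; the gripper's body (75 mm by 190 mm) begins 51 mm behind the grasp point.
Start: joints at [-1.435, 0.22, 1.526, -0, 1.395, -0.126], TCP at [0.162, -0.604, 0.223] pointing down, gripper open.
Joint ranges: [-2.98, 2.98], [-0.91, 2.08], [0.09, 2.57], [-1.24, 4.39], [0.2, 2.65], [-2.68, 2.68]. Speed limits (rad/s): [2.57, 2.57, 3.01, 3.14, 3.14, 3.14].

## Interface

Orientations are given as a unit quaternion [w, x, y, z].
In Python, from plant import arm gives the robot as it stands.
- The arm moves only by the tool arm_command, never from a script. Its argument "deltas" is a list of rows, each a list of 7 numbers: the shift along the tool's x, y, z in units of 25 mm (1.0 is 25 mm), then the turn, a rotation vector about the tool's x, y, z in units of 6 degrees (1.0 is 6 degrees), then the finger opening in mm, from 0 to 87. In form: [[tx, ty, tz, ax, ay, az, jaw], ...]. A call has 1 to 5 rows; each row shifts and turns the commanded pose from where the row before left it, along the tool's axes as they then stand; what a row does not reach is not made up. A row lasts 1/12 s, in which the tool goes at most 41.7 mm and 7.16 degrees, less where a joint would pass 70% of its speed; a pose out of reach is approached as far as the arm can. A call is refused whole if a number of a shift passes 1 or a number of a turn 1, either way. A call with a gripper value outside its range is refused whole. The fingers move at their own pace and stop on an object; "grip_force" is the grip in N (left out, the last holds). Time passes only in rows, so rows that do not move let the fingers close. It gives the time, the measured TCP pose, the force, the opening and the grip force at its end, in the units of the state.
- arm.get_state(): the state, without advancing time (a new reading comes with each control period).
- arm.snapshot(name): name is "side" or "top" or "wrist"; returns a dict with "color" (420x560x3 uint8, red, green, blue), "K" (3x3 intrinsics, pixels), "rvec" (rotation vector, rad) and "tvec" (3), from world to camera coordinates, as OpenCV has them. Camera axes: x right, y down, z forward; pixel columns grow to the right and rows downward; lengths in m; the calibration is good to about 2 mm. A picture is of the moment at which its call begins. There is no depth.
- arm.sign_off(): hands the job in; it is judged then, once.
The state is a dict: "t": time; "joints": joint angles; "joint_vel": joint speeds; "joint_efforts": joint torques, N m; "tool_pos": TCP position; "ee_rot": TCP orientation; "force": force on the tool from outside, world axes, zero at the start; "torque": the same for the moment, N m; "gripper_width": finger opening in m; "gripper_force": force on a finger pad.
Only numpy, scipy, OpenCV 4.12 (cv2) and the standard library are available. Lean on these libraries where they do the work, as an engineer would, in place of code of your own. Each camera call takes 0.05 s, during which the arm holds its last target. There are 200 camera calls.

## Task

Close the storage jar: pick up its lid, set it level on the jar's mouth and turn it gently backward (counter-clockwise seen from above) until you feel it drop into the thread, then screw it forward (clockwise) all the way down to its stop and let go. Do not force, overtighten or tilt the lid, and leave the things around it where they are.

Things in the scene. Friction and masses are not known exactly. Their poses are not given: they have to be found in the camera images.
- jar: White stoneware storage jar, 84 mm across, 102 mm high to its rim, threaded neck showing; its suction foot holds it to the worktop, so it neither moves nor turns. Origin: centre of its underside, on the worktop; z up. Its yaw says nothing of where the thread starts lie. A grip of about 20 N on the lid's knob is enough to turn it, and slips at the stop.
- jar_mouth (a point): Centre of the jar's mouth at the rim, 102 mm above the worktop. The neck is 40 mm across, its top 4 mm a lead-in cone narrowing to 32 mm; outside it are four equal thread starts 90 degrees apart, 48 mm across. Where they lie is not given and must be felt. The lid has 1.5 mm of play sideways, 2 mm in height in the groove.
- thread_top (a point): Point on the jar's axis at the height of the level thread tops (90 mm). The lid, set down anywhere, usually stands on them; upright stop bars 3.5 mm higher block it clockwise. Turned counter-clockwise by at most 80 degrees it comes over the entries (14 degrees of turn wide), where a push of 2 to 8 N drops it 10 mm and stop bars end the backward turn. By chance it is over them at once.
- bar_top (a point): Point on the jar's axis at the height of the stop bars' tops (93.5 mm); the four bars are 2.4 mm wide. If the lid resists turning back (over about 0.2 N m) before it has dropped, its lugs hang on the edge of the bars beside the entries: ease it 5 to 10 degrees clockwise and press lightly.
- thread_entry (a point): Point on the jar's axis at the floor of the entries (80 mm). From here the lid screws clockwise by 60 to 70 degrees, going down 6 mm more (about 6.4 mm per rad), to a hard stop. The thread holds by friction: the lid goes down only when turned. If the lid was set down on the four stop bars it first drops 3.5 mm when turned back: that is not yet the entry.
- lid_knob (a point): Centre of the lid's round black knob, 40 mm across, 24 mm high, on a steel lid 59 mm across, 34 mm high, standing open side down (58 mm over all, 0.12 kg). On the lid's axis (z), 46 mm above its lower edge. Four hidden lugs inside the edge; yaw tells nothing of them. Height on the jar: 138.5 mm on stop bars, 135 on thread tops, 125 in the entry, 119 fully down.
- garlic: bystander: garlic bulb, 56 mm; origin at its underside
- lime: bystander: green lime, 48 mm; origin at its underside
- tea_spoon: bystander: tea spoon with red handle, 132 mm long, lying near the front edge
- lemon: bystander: lemon, 83 mm long, by the hob
- onion: bystander: red onion, 71 mm high
- mug: bystander: white mug on the blue woven mat at the back, 94 mm high
- fish_tin: bystander: round tin, 86 mm across, 40 mm high, on the other woven mat, below the wall cabinets (their underside is 0.56 m above the worktop, their front about level with the near edge of the mats; keep the wrist clear of them)
Mind the look-alikes: they are no part of the job. Leave any purple look-alike of the part that bears lid_knob alone.

How it is judged:
On the way:
1. the lid stands level on the jar's mouth, not yet in the thread's depth (horizontal distance between lid_knob and jar_mouth below 0.005 m and z of lid_knob in the frame of jar between 0.122 and 0.142 m and angle between lid_knob's own z axis and vertical below 0.12 rad), for 0.1 s.
At the end, for the whole second after the job is handed in: The lid is screwed down on the jar: its knob's centre less than 121 mm above the worktop (119 mm is fully down), within 4 mm of the jar's axis, tilted less than 0.06 rad, and released (z of lid_knob in the frame of jar below 0.121 m and horizontal distance between lid_knob and jar_mouth below 0.004 m and angle between lid_knob's own z axis and vertical below 0.06 rad); the robot touches nothing.
It fails at once if the lid is forced before it has dropped into the thread: more than 40 N between lid and neck (contact force between lid and neck above 40 N and z of lid_knob in the frame of jar above 0.128 m).
It fails at once if the lid is overtightened (more than 70 N on the neck) or pressed on the jar's body with more than 40 N (contact force between lid and neck above 70 N or contact force between lid and jar above 40 N).
It fails at once if the lid is tilted by more than 0.15 rad on the neck (cross-threaded) (horizontal distance between lid_knob and jar_mouth below 0.02 m and z of lid_knob in the frame of jar below 0.131 m and angle between lid_knob's own z axis and vertical above 0.15 rad).
It fails at once if a bystander is moved by more than 40 mm (distance of any of garlic, lime, tea_spoon, lemon, onion, mug, fish_tin from where it was at the start of the episode above 0.04 m).
It also fails if it takes over 61 s, if anything falls off the work surface, if the arm or the gripper's body presses on something with over 40 N, if the wrist force passes 120 N, or if a joint passes its speed limit or range.

## Working session

There is one attempt and no reset: what is moved stays moved. The work goes in short steps, Python scripts to look and compute and a tool call to move; the robot and the scene stay as the last step left them, time stands still between calls to the robot, and variables do not carry over. Pictures are saved under pics/ and viewed, at most 10 in all, crops included, and the job is handed in when it is done.

Besides the shell and the picture viewer there is one more tool, called after ">>>" as a command line: name --pt "numbers of a row" for each row, then --argument value for the rest. arm_command: Moves the arm, as the interface text tells. Its arguments: {"type":"object","properties":{"deltas":{"type":"array"},"grip_force":{"type":"number"}},"required":["deltas"]}

```bash
mkdir -p pics; ls; python3 - <<'E'
from plant import arm
import cv2,pickle
d={}
for n in ("side","top"):
    s=arm.snapshot(n); d[n]=s
    cv2.imwrite(f"pics/{n}0.png",s["color"][:,:,::-1])
    R=cv2.Rodrigues(s["rvec"])[0]; print(n,(-R.T@s["tvec"].reshape(3)).round(3),R.round(2).tolist(),s["K"].round(0).tolist())
pickle.dump(d,open("s0.pkl","wb"))
print(arm.get_state())
E
```

```text
pics
side [0.375 0.716 0.462] [[-0.98, -0.2, 0.01], [-0.09, 0.37, -0.92], [0.18, -0.91, -0.38]] [[467.0, 0.0, 275.0], [0.0, 467.0, 211.0], [0.0, 0.0, 1.0]]
top [ 0.485 -0.202  0.957] [[0.02, -1.0, -0.0], [-1.0, -0.02, -0.08], [0.08, 0.01, -1.0]] [[445.0, 0.0, 281.0], [0.0, 445.0, 204.0], [0.0, 0.0, 1.0]]
{'t': 0.1, 'joints': array([-1.43511600e+00,  2.21169565e-01,  1.52750645e+00,  1.86793634e-05,
        1.39467083e+00, -1.26098769e-01]), 'joint_vel': array([ 0.00026377, -0.00185733, -0.00173376, -0.00013706,  0.00142655,
        0.00017049]), 'joint_efforts': array([ 3.83191391e-04, -4.95945024e+01, -3.88519549e+01,  7.01328367e-02,
        5.14861371e-02, -3.79816447e-05]), 'tool_pos': array([ 0.1616772 , -0.60315209,  0.22152766]), 'ee_rot': array([-8.77132468e-04,  9.91446019e-01,  1.30514452e-01,  4.99168388e-06]), 'force': array([ 0.07047134, -0.0109426 ,  0.23637557]), 'torque': array([ 0.06310718, -0.02312566,  0.00556543]), 'gripper_force': 0.0, 'gripper_width': 0.08696883220109033}
```

View pics/side0.png

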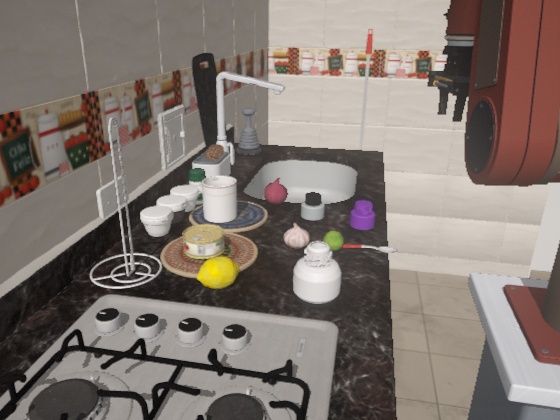

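View pics/top0.png

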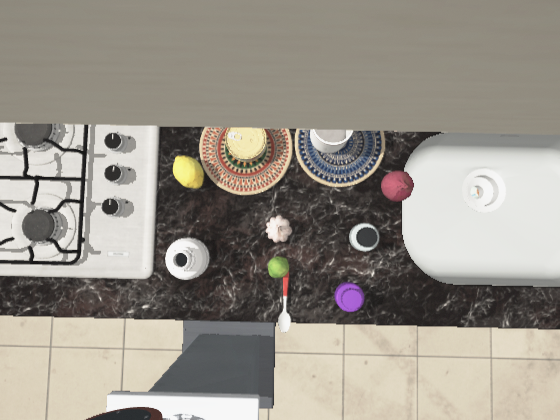

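The side view shows the jar at about (317,275), the steel lid with its black knob at (313,205), and a purple decoy at (363,215). In the top view the jar is at (187,258), its mouth near (181,259), and the lid is at (364,237).

```bash
cat > h.py <<'E'
import cv2,numpy as np
def ray(s,u,v,z):
    R=cv2.Rodrigues(s["rvec"])[0];c=-R.T@np.ravel(s["tvec"])
    d=R.T@np.linalg.inv(s["K"])@[u,v,1.];return (c+d*(z-c[2])/d[2])[:2].round(4)
def proj(s,p): return cv2.projectPoints(np.array([p],float),s["rvec"],s["tvec"],s["K"],None)[0].ravel().round(1)
def blobs(m,x0,y0,x1,y1):
    w=np.zeros(m.shape,np.uint8);w[y0:y1,x0:x1]=m[y0:y1,x0:x1]
    n,l,st,c=cv2.connectedComponentsWithStats(w)
    return [(st[i].tolist(),c[i].round(1).tolist()) for i in range(1,n) if st[i][4]>25]
E
python3 - <<'E'
import pickle,cv2,numpy as np
from h import *
d=pickle.load(open("s0.pkl","rb"))
t=d["top"];g=t["color"].astype(int)
print("white jar",blobs(g.min(2)>120,160,230,220,290)); 
print("lid bright",blobs(g.min(2)>100,340,215,390,260))
mx=g.max(2)
print("lid dark",blobs(mx<70,350,225,378,250));print("mouth dark",blobs(mx<90,172,248,192,270))
a=t["color"][225:290,155:220,::-1];b=t["color"][205:270,332:397,::-1]
s=d["side"]["color"];e=s[230:310,280:360,::-1];f=s[180:260,280:360,::-1]
R=lambda i:cv2.resize(i,(390,295),interpolation=cv2.INTER_CUBIC)
cv2.imwrite("pics/crop.png",np.vstack([np.hstack([R(a),R(b)]),np.hstack([R(e),R(f)])]))
E
```

```text
white jar [([165, 238, 44, 42, 1338], [187.0, 258.1])]
lid bright [([349, 223, 30, 29, 363], [361.1, 236.6])]
lid dark [([357, 228, 20, 18, 294], [366.5, 236.6])]
mouth dark [([176, 253, 11, 14, 115], [180.9, 259.3])]
```

View pics/crop.png

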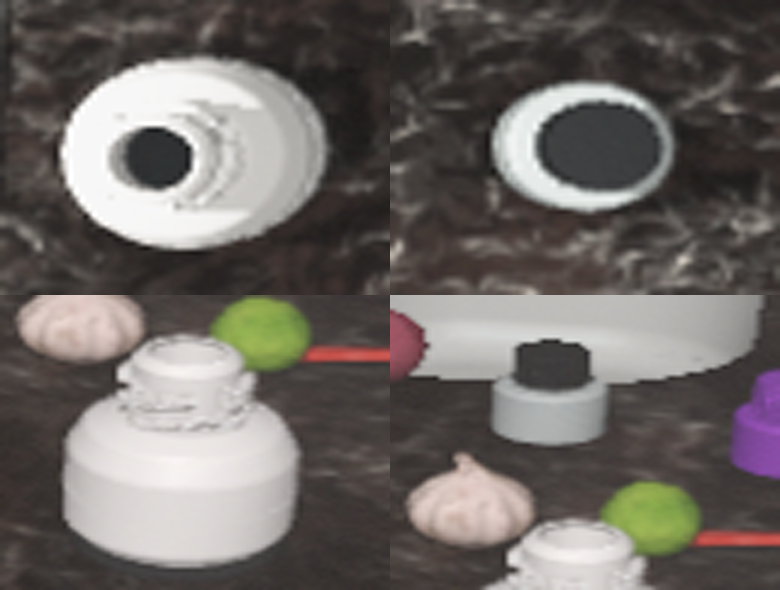

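```bash
python3 - <<'E'
import pickle
from h import *
d=pickle.load(open("s0.pkl","rb"));t=d["top"];s=d["side"]
print("knob",ray(t,366.6,236.6,.058),ray(s,313.4,194.5,.058))
print("mouth dark bottom?",ray(t,180.9,259.4,.098),"rim side",ray(s,318.4,245.4,.102))
k=ray(t,366.6,236.6,.058);print(proj(s,[*k,.058]),proj(s,[*k,0]),proj(t,[*k,0]))
m=ray(t,180.7,259.4,.1);print(proj(s,[*m,.102]),proj(s,[*m,0]),proj(t,[*m,0]))
for n,p,z in (("garlic",(278,229),.03),("lime",(278,267),.024),("spoon",(285,300),0),("onion",(397,186),.04),("purple",(349,297),.04)):print(n,ray(t,*p,z))
E
```

```text
knob [ 0.4926 -0.3719] [ 0.4919 -0.3704]
mouth dark bottom? [ 0.4407 -0.0086] rim side [ 0.4401 -0.0039]
[313.2 194.3] [312.2 215.7] [361.5 236.7]
[318.3 244.1] [315.7 294.7] [191.4 257.2]
garlic [ 0.5045 -0.1929]
lime [ 0.4257 -0.1947]
spoon [ 0.355  -0.2109]
onion [ 0.5987 -0.4374]
purple [ 0.3695 -0.3405]
```

>>> arm_command --pt "1 -0.37 0 0 0 0 87" --pt "1 -0.37 0 0 0 0 87" --pt "1 -0.37 0 0 0 0 87" --pt "1 -0.37 0 0 0 0 87" --pt "1 -0.37 0 0 0 0 87"

```text
t: 0.52
tool_pos: [0.2712, -0.5256, 0.222]
ee_rot: [-0.001, 0.991, 0.13, -0.0]
force: [1.3, -0.8, 0.4]
gripper_width: 0.0871
gripper_force: 0.0
```

>>> arm_command --pt "1 -0.37 0 0 0 0 87" --pt "1 -0.37 0 0 0 0 87" --pt "1 -0.37 0 0 0 0 87" --pt "1 -0.37 0 0 0 0 87" --pt "1 -0.37 0 0 0 0 87"

```text
t: 0.93
tool_pos: [0.3801, -0.4485, 0.222]
ee_rot: [-0.0, 0.991, 0.131, -0.0]
force: [-0.5, -0.1, 0.6]
gripper_width: 0.087
gripper_force: 0.0
```

>>> arm_command --pt "1 -0.37 0 0 0 0 87" --pt "1 -0.37 0 0 0 0.5 87" --pt "1 -0.3 0 0 0 0.5 87" --pt "0 0 0 0 0 1 87" --pt "0 0 0 0 0 0.5 87"

```text
t: 1.35
tool_pos: [0.4469, -0.4048, 0.2219]
ee_rot: [-0.0, 1.0, -0.001, -0.0]
force: [-0.5, 0.3, 0.5]
gripper_width: 0.0868
gripper_force: 0.0
```

```bash
python3 - <<'E'
from plant import arm
import cv2,pickle
s=arm.snapshot("wrist"); cv2.imwrite("pics/w0.png",s["color"][:,:,::-1])
st=arm.get_state();pickle.dump((s,st),open("w0.pkl","wb"));print(st["t"],st["tool_pos"],st["ee_rot"],st["force"])
from h import *
print(proj(s,[.492,-.371,.058]))
E
```

```text
1.4 [ 0.4463029  -0.40530118  0.22186509] [-4.37292568e-04  9.99997469e-01 -2.17428816e-03 -3.79199903e-04] [ 0.09833081 -0.09641565 -0.31593571]
[243.1 144.5]
```

View pics/w0.png

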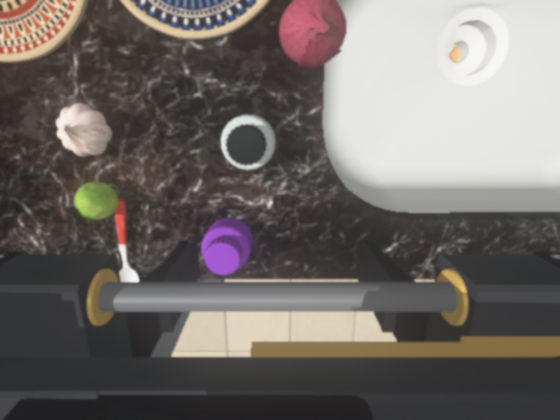

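The wrist view shows the lid at (248,142), its black knob at about (247,145), and the purple decoy at (226,247).

```bash
python3 - <<'E'
import pickle
from h import *
s,st=pickle.load(open("w0.pkl","rb"));g=s["color"].astype(int)
w=np.zeros(g.shape[:2],np.uint8);w[108:178,212:282]=(g.max(2)<75)[108:178,212:282]
w=cv2.morphologyEx(w,cv2.MORPH_OPEN,np.ones((9,9)))
for b in blobs(w,212,108,282,178):print(b,ray(s,*b[1],.058))
w=(g.min(2)>120).astype(np.uint8)
for b in blobs(w,212,108,282,178):
  x,y,W,H,_=b[0];print(b,ray(s,x+W/2-.5,y+H/2-.5,.03))
E
```

```text
([261, 108, 20, 17, 290], [271.6, 115.1]) [ 0.5203 -0.3997]
([212, 111, 18, 15, 238], [220.2, 117.3]) [ 0.5183 -0.3495]
([229, 126, 36, 37, 1088], [246.4, 144.2]) [ 0.4923 -0.3743]
([212, 150, 12, 19, 212], [217.1, 159.5]) [ 0.4771 -0.3442]
([273, 155, 9, 10, 90], [277.0, 159.5]) [ 0.477  -0.4049]
([220, 115, 54, 55, 1084], [247.1, 139.1]) [ 0.4919 -0.3719]
```

>>> arm_command --pt "0.92 -0.66 0.8 0 0 0 87" --pt "0.92 -0.65 0.8 0 0 0 87" --pt "0 0 1 0 0 0 87" --pt "0 0 1 0 0 0 87" --pt "0 0 1 0 0 0 87"

```text
t: 1.82
tool_pos: [0.4918, -0.373, 0.1062]
ee_rot: [-0.0, 1.0, 0.001, -0.0]
force: [0.2, -1.6, 0.4]
gripper_width: 0.087
gripper_force: 0.0
```

```bash
python3 - <<'E'
from plant import arm
import pickle
from h import *
s=arm.snapshot("wrist"); cv2.imwrite("pics/w1.png",s["color"][:,:,::-1])
st=arm.get_state();pickle.dump((s,st),open("w1.pkl","wb"));print(st["t"],st["tool_pos"],st["ee_rot"],st["force"])
u,v=proj(s,[.4922,-.3725,.058]).astype(int);print(u,v)
g=s["color"].astype(int);w=(g.max(2)<75).astype(np.uint8);w=cv2.morphologyEx(w,cv2.MORPH_OPEN,np.ones((9,9)))
for b in blobs(w,max(u-60,0),max(v-60,0),u+60,v+60):print(b,ray(s,*b[1],.058))
E
```

```text
1.8667 [ 0.48881627 -0.37064385  0.0999759 ] [-3.17180374e-03  9.99989099e-01  8.74482365e-04 -3.31324594e-03] [-3.53024235  1.55318853 -4.70843236]
276 226
([216, 166, 70, 91, 2226], [233.5, 201.9]) [ 0.51   -0.3434]
([290, 166, 46, 73, 1604], [319.6, 198.8]) [ 0.5123 -0.4018]
([251, 195, 55, 60, 2651], [278.1, 224.7]) [ 0.4936 -0.3738]
```

View pics/w1.png

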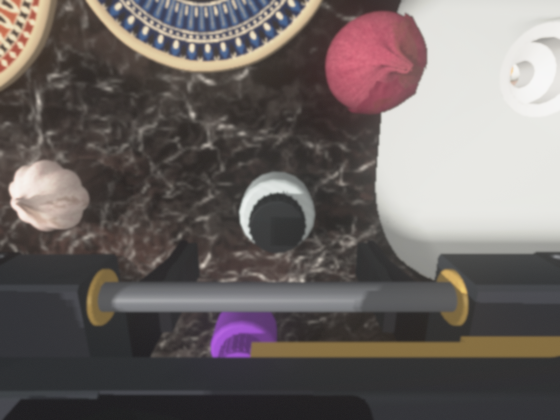

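>>> arm_command --pt "0.03 0 0.8 0 0 0 87" --pt "0 0 0.7 0 0 0 87" --pt "0 0 0.6 0 0 0 87" --pt "0 0 0.4 0 0 0 87" --pt "0 0 0 0 0 0 87"

```text
t: 2.28
tool_pos: [0.4909, -0.3724, 0.0427]
ee_rot: [-0.002, 1.0, 0.0, -0.002]
force: [-0.2, -0.6, -0.5]
gripper_width: 0.087
gripper_force: 0.0
```

>>> arm_command --pt "0.06 0 0.22 0 0 0 87" --pt "0 0 0 0 0 0 60" --pt "0 0 0 0 0 0 38" --pt "0 0 0 0 0 0 30" --pt "0 0 0 0 0 0 30" --grip_force 25

```text
t: 2.7
tool_pos: [0.4944, -0.374, 0.0405]
ee_rot: [0.001, 1.0, 0.0, 0.001]
force: [0.5, -0.3, -0.4]
gripper_width: 0.0678
gripper_force: 0.0
```

>>> arm_command --pt "0 0 0 0 0 0 30" --pt "0 0 0 0 0 0 30" --pt "0 0 0 0 0 0 30"

```text
t: 2.95
tool_pos: [0.494, -0.3736, 0.0398]
ee_rot: [0.0, 1.0, 0.0, 0.0]
force: [0.1, 0.0, 1.0]
gripper_width: 0.0483
gripper_force: 0.0
```

>>> arm_command --pt "0 0 0.08 0 0 0 30" --pt "0 0 0 0 0 0 30" --pt "0 0 0 0 0 0 30" --pt "0 0 0 0 0 0 30" --pt "0 0 0 0 0 0 30"

```text
t: 3.37
tool_pos: [0.494, -0.3736, 0.0375]
ee_rot: [0.0, 1.0, 0.0, 0.0]
force: [0.2, 0.2, 0.7]
gripper_width: 0.0392
gripper_force: 25.0
```

>>> arm_command --pt "0 0 -0.3 0 0 0 30" --pt "0 0 -0.8 0 0 0 30" --pt "0 0 -1 0 0 0 30" --pt "0 -0.3 -1 0 0 0 30" --pt "-0.1 -0.7 -1 0 0 0 30"

```text
t: 3.78
tool_pos: [0.4912, -0.3497, 0.1414]
ee_rot: [0.0, 1.0, -0.001, 0.0]
force: [-0.0, -0.1, 0.3]
gripper_width: 0.0394
gripper_force: 25.0
```

>>> arm_command --pt "-0.2 -1 -0.9 0 0 0 30" --pt "-0.2 -1 -0.7 0 0 0 30" --pt "-0.2 -1 -0.3 0 0 0 30" --pt "-0.2 -1 0 0 0 0 30" --pt "-0.2 -1 0 0 0 0 30"

```text
t: 4.2
tool_pos: [0.4663, -0.2226, 0.1889]
ee_rot: [0.0, 1.0, -0.0, 0.001]
force: [0.2, 0.5, -2.3]
gripper_width: 0.039
gripper_force: 25.0
```

>>> arm_command --pt "-0.2 -1 0 0 0 0 30" --pt "-0.2 -1 0 0 0 0 30" --pt "-0.2 -1 0 0 0 0 30" --pt "-0.2 -1 0 0 0 0 30" --pt "-0.2 -1 0 0 0 0 30"

```text
t: 4.62
tool_pos: [0.4407, -0.0973, 0.1878]
ee_rot: [-0.0, 1.0, -0.0, -0.0]
force: [1.0, -1.0, -0.7]
gripper_width: 0.0394
gripper_force: 25.0
```

>>> arm_command --pt "-0.04 -1 0 0 0 0 30" --pt "0 -1 0 0 0 0 30" --pt "0 -1 0 0 0 0 30" --pt "0 -0.6 0 0 0 0 30" --pt "0 0 0 0 0 0 30"

```text
t: 5.03
tool_pos: [0.4399, -0.006, 0.1878]
ee_rot: [-0.001, 1.0, 0.001, -0.0]
force: [-0.4, 0.4, -1.2]
gripper_width: 0.0389
gripper_force: 25.0
```

>>> arm_command --pt "0 0 0 0 0 0 30" --pt "0 0 0 0 0 0 30" --pt "0 0 0 0 0 0 30" --pt "0 0 0 0 0 0 30" --pt "0 0 0 0 0 0 30"

```text
t: 5.45
tool_pos: [0.4404, -0.0093, 0.1875]
ee_rot: [0.0, 1.0, -0.001, -0.0]
force: [-1.2, -0.1, -1.1]
gripper_width: 0.0395
gripper_force: 25.0
```

```bash
python3 - <<'E'
from plant import arm
import pickle
from h import *
d={n:arm.snapshot(n) for n in ("side","top","wrist")}
st=arm.get_state();pickle.dump((d,st),open("w2.pkl","wb"));print(st["t"],st["tool_pos"],st["ee_rot"],st["force"],st["torque"])
f=lambda i:i["color"][:,:,::-1]
a=cv2.resize(f(d["side"])[140:320,240:400],(400,450),interpolation=cv2.INTER_CUBIC)
b=cv2.resize(f(d["wrist"]),(400,450))
cv2.imwrite("pics/c2.png",np.hstack([a,b]))
E
```

```text
5.6 [ 0.44042978 -0.0089534   0.18748579] [ 3.27085708e-06  9.99999931e-01 -3.57626367e-04 -9.95522129e-05] [ 0.64485071  0.14508849 -1.22073504] [ 0.03165958 -0.0293974   0.00187033]
```

View pics/c2.png

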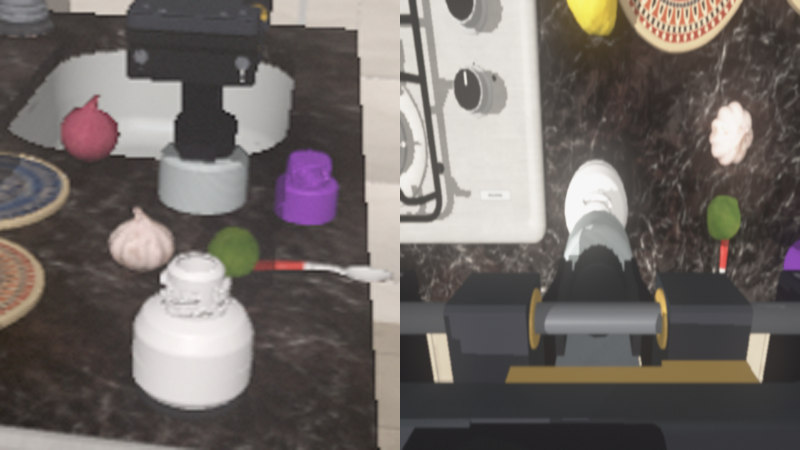

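The side crop shows the lid held level above the mouth, with lid centre at about x=203 and jar centre at about x=194 in the crop. The wrist half shows the jar body at (597,190) just beyond the lid. I'll measure the two against each other in the same camera.

```bash
python3 - <<'E'
import pickle
from h import *
d,st=pickle.load(open("w2.pkl","rb"))
s=d["side"];g=cv2.GaussianBlur(s["color"],(3,3),0).astype(int).min(2)
def edges(row,u0,u1,th):
    r=np.where(row[u0:u1]>th)[0]
    return (u0+r.min(),u0+r.max(),u0+(r.min()+r.max())/2) if len(r) else None
print("side lid");[print(v,edges(g[v],295,345,115)) for v in range(200,224,3)]
print("jar");[print(v,edges(g[v],285,350,130)) for v in (243,246,249,270,275,280,285,290)]
p=st["tool_pos"]
for z in (.15,.165,.175):print("pred lid axis side",z,proj(s,[p[0],p[1],z]))
for z in (.03,.05,.1):print("pred jar axis (.4405,-.007)",z,proj(s,[.4405,-.007,z]))
w=d["wrist"];gw=w["color"].astype(int)
print("wrist");[print(v,edges(gw.min(2)[v],505-400,165,140)) for v in range(150,240,8)]
for z in (.03,.06,.1):print(z,proj(w,[.4405,-.007,z]))
print("lid",proj(w,[p[0],p[1],.17]),proj(w,[p[0],p[1],.15]))
cv2.imwrite("pics/c3.png",np.hstack([cv2.resize(w["color"][140:260,90:190,::-1],(400,480),interpolation=cv2.INTER_CUBIC),cv2.resize(d["top"]["color"][210:310,130:230,::-1],(400,480),interpolation=cv2.INTER_CUBIC)]))
for z in (.1,.17):print("top",z,proj(d["top"],[p[0],p[1],z]))
E
```

```text
side lid
200 (np.int64(295), np.int64(343), np.float64(319.0))
203 (np.int64(302), np.int64(337), np.float64(319.5))
206 (np.int64(304), np.int64(337), np.float64(320.5))
209 (np.int64(304), np.int64(337), np.float64(320.5))
212 (np.int64(304), np.int64(337), np.float64(320.5))
215 (np.int64(304), np.int64(337), np.float64(320.5))
218 (np.int64(304), np.int64(337), np.float64(320.5))
221 (np.int64(306), np.int64(336), np.float64(321.0))
jar
243 (np.int64(288), np.int64(326), np.float64(307.0))
246 (np.int64(294), np.int64(329), np.float64(311.5))
249 (np.int64(304), np.int64(329), np.float64(316.5))
270 (np.int64(294), np.int64(340), np.float64(317.0))
275 (np.int64(294), np.int64(340), np.float64(317.0))
280 (np.int64(293), np.int64(339), np.float64(316.0))
285 (np.int64(293), np.int64(339), np.float64(316.0))
290 (np.int64(294), np.int64(338), np.float64(316.0))
pred lid axis side 0.15 [319.8 218.6]
pred lid axis side 0.165 [320.3 210.4]
pred lid axis side 0.175 [320.5 204.8]
pred jar axis (.4405,-.007) 0.03 [316.5 280.8]
pred jar axis (.4405,-.007) 0.05 [317. 271.]
pred jar axis (.4405,-.007) 0.1 [318.3 245.6]
wrist
150 (np.int64(105), np.int64(164), np.float64(134.5))
158 (np.int64(105), np.int64(164), np.float64(134.5))
166 (np.int64(105), np.int64(164), np.float64(134.5))
174 (np.int64(105), np.int64(164), np.float64(134.5))
182 (np.int64(105), np.int64(164), np.float64(134.5))
190 (np.int64(105), np.int64(164), np.float64(134.5))
198 (np.int64(105), np.int64(164), np.float64(134.5))
206 (np.int64(105), np.int64(164), np.float64(134.5))
214 (np.int64(105), np.int64(164), np.float64(134.5))
222 (np.int64(105), np.int64(164), np.float64(134.5))
230 None
238 None
0.03 [274.9 189.9]
0.06 [274.7 197.5]
0.1 [274.4 210.2]
lid [276.8 244.8] [276.8 232.7]
top 0.1 [180.8 259.6]
top 0.17 [171.8 261.5]
```

View pics/c3.png

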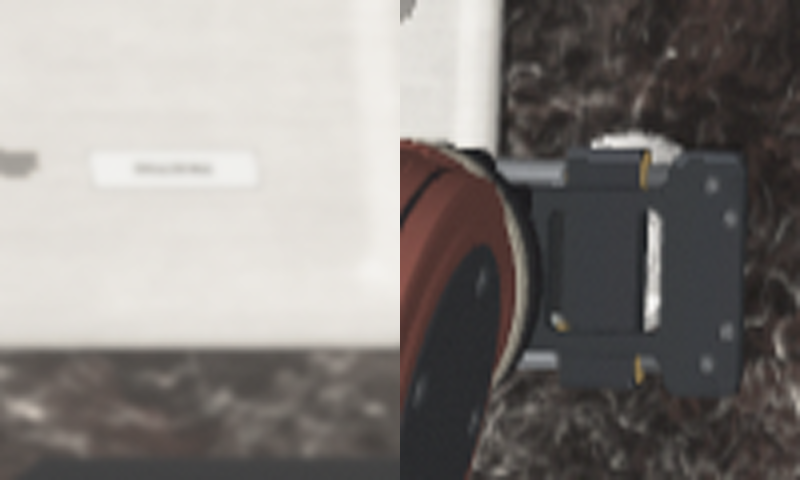

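The top crop is hidden by the gripper, and I cropped the wrist view in the wrong place, so I'll redo that measurement.

```bash
python3 - <<'E'
import pickle
from h import *
d,st=pickle.load(open("w2.pkl","rb"));w=d["wrist"];g=w["color"].astype(int).min(2)
for v in range(150,246,6):
    r=np.where(g[v,230:322]>105)[0]+230
    print(v,r.min() if len(r) else 0,r.max() if len(r) else 0,(r.min()+r.max())/2 if len(r) else 0)
E
```

```text
150 258 287 272.5
156 237 299 268.0
162 242 305 273.5
168 238 310 274.0
174 230 313 271.5
180 230 315 272.5
186 230 317 273.5
192 230 318 274.0
198 230 319 274.5
204 230 317 273.5
210 231 315 273.0
216 235 315 275.0
222 234 318 276.0
228 232 320 276.0
234 230 321 275.5
240 230 321 275.5
```

>>> arm_command --pt "0 -0.07 0.4 0 0 0 30" --pt "0 0 0.6 0 0 0 30" --pt "0 0 0.4 0 0 0 30" --pt "0 0 0.2 0 0 0 30" --pt "0 0 0 0 0 0 30"

```text
t: 6.02
tool_pos: [0.4391, -0.0065, 0.1456]
ee_rot: [-0.0, 1.0, 0.0, -0.002]
force: [-0.6, 0.3, -1.0]
gripper_width: 0.0388
gripper_force: 25.0
```

>>> arm_command --pt "0 0 0.1 0 0 0 30" --pt "0 0 0.1 0 0 0 30" --pt "0 0 0.1 0 0 0 30" --pt "0 0 0 0 0 0 30"

```text
t: 6.35
tool_pos: [0.4404, -0.0068, 0.1399]
ee_rot: [-0.0, 1.0, -0.0, -0.0]
force: [0.1, -0.2, -1.1]
gripper_width: 0.0394
gripper_force: 25.0
```

>>> arm_command --pt "0 0 0.1 0 0 0 30" --pt "0 0 0.08 0 0 0 30" --pt "0 0 0.08 0 0 0 30" --pt "0 0 0 0 0 0 30"

```text
t: 6.68
tool_pos: [0.4402, -0.0068, 0.1331]
ee_rot: [-0.0, 1.0, -0.0, -0.0]
force: [0.7, 0.6, -1.3]
gripper_width: 0.0393
gripper_force: 25.0
```

No lateral force, so the alignment is good.

>>> arm_command --pt "0 0 0.06 0 0 0 30" --pt "0 0 0.06 0 0 0 30" --pt "0 0 0 0 0 0 30"

```text
t: 6.93
tool_pos: [0.4405, -0.0068, 0.1303]
ee_rot: [-0.0, 1.0, -0.0, 0.0]
force: [1.2, -0.3, -1.7]
gripper_width: 0.0394
gripper_force: 25.0
```

>>> arm_command --pt "0 0 0.06 0 0 0 30" --pt "0 0 0 0 0 0 30"

```text
t: 7.1
tool_pos: [0.4405, -0.0067, 0.1289]
ee_rot: [-0.0, 1.0, -0.0, 0.0]
force: [2.4, 0.6, -1.1]
gripper_width: 0.0395
gripper_force: 25.0
```

>>> arm_command --pt "0.03 0 0.05 0 0 0 30" --pt "0 0 0.05 0 0 0 30" --pt "0 0 0 0 0 0 30"

```text
t: 7.35
tool_pos: [0.4413, -0.0069, 0.1265]
ee_rot: [0.0, 1.0, 0.0, 0.0]
force: [0.0, -0.4, -1.0]
gripper_width: 0.0396
gripper_force: 25.0
```

>>> arm_command --pt "0 0 0.04 0 0 0 30" --pt "0 0 0 0 0 0 30"

```text
t: 7.52
tool_pos: [0.4415, -0.0069, 0.1262]
ee_rot: [0.0, 1.0, 0.0, 0.0]
force: [-2.4, 0.1, 4.4]
gripper_width: 0.0392
gripper_force: 25.0
```

>>> arm_command --pt "-0.01 0 0 0 0 -0.6 30" --pt "0 0 0 0 0 -0.8 30" --pt "0 0 0 0 0 -0.6 30" --pt "0 0 0 0 0 0 30"

```text
t: 7.85
tool_pos: [0.4416, -0.0068, 0.1263]
ee_rot: [0.0, 0.994, 0.106, 0.001]
force: [-1.0, 1.4, 3.8]
gripper_width: 0.0393
gripper_force: 25.0
```

```bash
cat > st.py <<'E'
from plant import arm
import numpy as np
s=arm.get_state();q=s["ee_rot"];print(s["t"],"z",s["tool_pos"].round(4),"yaw",np.degrees(2*np.arctan2(q[2],q[1])).round(2),"tilt",q[[0,3]].round(4),"F",s["force"].round(2),"T",s["torque"].round(3),"j6",s["joints"][5].round(2))
E
python3 st.py
```

```text
7.85 z [ 0.4416 -0.0068  0.1263] yaw 12.13 tilt [0.0001 0.0007] F [-1.03  1.41  3.79] T [0.119 0.002 0.135] j6 1.16
```

>>> arm_command --pt "0 0 0 0 0 -0.7 30" --pt "0 0 0 0 0 -0.7 30" --pt "0 0 0 0 0 0 30"

```text
t: 8.1
tool_pos: [0.4416, -0.0067, 0.1262]
ee_rot: [0.0, 0.984, 0.177, 0.001]
force: [-0.6, 2.0, 5.4]
gripper_width: 0.0393
gripper_force: 25.0
```

```bash
python3 st.py
```

```text
8.1 z [ 0.4416 -0.0067  0.1262] yaw 20.44 tilt [0.0001 0.0007] F [-0.6   2.04  5.43] T [ 0.293 -0.004  0.032] j6 1.02
```

>>> arm_command --pt "0 0 0 0 0 -0.7 30" --pt "0 0 0 0 0 -0.8 30" --pt "0 0 0 0 0 0 30"

```text
t: 8.35
tool_pos: [0.4415, -0.0066, 0.1262]
ee_rot: [-0.0, 0.967, 0.254, 0.001]
force: [-0.7, 2.7, 5.9]
gripper_width: 0.0394
gripper_force: 25.0
```

```bash
python3 st.py
```

```text
8.35 z [ 0.4415 -0.0066  0.1262] yaw 29.41 tilt [-0.0001  0.0007] F [-0.7   2.72  5.9 ] T [0.436 0.061 0.066] j6 0.86
```

>>> arm_command --pt "0.006 -0.01 0 0 0 -0.7 30" --pt "0 0 0 0 0 -0.8 30" --pt "0 0 0 0 0 0 30"

```text
t: 8.6
tool_pos: [0.4415, -0.0063, 0.1262]
ee_rot: [0.0, 0.944, 0.329, 0.001]
force: [0.0, 2.8, 4.7]
gripper_width: 0.0393
gripper_force: 25.0
```

```bash
python3 st.py
```

```text
8.6 z [ 0.4415 -0.0063  0.1262] yaw 38.41 tilt [0.     0.0006] F [0.   2.83 4.66] T [0.415 0.055 0.115] j6 0.71
```

>>> arm_command --pt "0.01 -0.01 0 0 0 -0.7 30" --pt "0 0 0 0 0 -0.8 30" --pt "0 0 0 0 0 0 30"

```text
t: 8.85
tool_pos: [0.441, -0.0059, 0.1257]
ee_rot: [-0.0, 0.916, 0.402, 0.0]
force: [0.0, 2.3, 4.5]
gripper_width: 0.0392
gripper_force: 25.0
```

```bash
python3 st.py
```

```text
8.85 z [ 0.441  -0.0059  0.1257] yaw 47.37 tilt [-0.0002  0.0001] F [0.05 2.29 4.51] T [0.368 0.039 0.092] j6 0.55
```

>>> arm_command --pt "0 0 0.04 0 0 0 30" --pt "0 0 0 0 0 0 30"

```text
t: 9.02
tool_pos: [0.4412, -0.006, 0.1254]
ee_rot: [-0.0, 0.917, 0.4, 0.0]
force: [-2.4, 2.8, 9.7]
gripper_width: 0.0391
gripper_force: 25.0
```

```bash
python3 st.py
```

```text
9.0167 z [ 0.4412 -0.006   0.1254] yaw 47.11 tilt [-0.0001  0.0001] F [-2.42  2.82  9.66] T [0.395 0.475 0.176] j6 0.56
```

>>> arm_command --pt "0 0 -0.025 0 0 -0.6 30" --pt "0 0 0 0 0 -0.5 30" --pt "0 0 0 0 0 0 30"

```text
t: 9.27
tool_pos: [0.4406, -0.0059, 0.1247]
ee_rot: [-0.0, 0.892, 0.453, -0.0]
force: [-0.3, 2.0, -0.1]
gripper_width: 0.0394
gripper_force: 25.0
```

```bash
python3 st.py
```

```text
9.2667 z [ 0.4406 -0.0059  0.1247] yaw 53.83 tilt [-0.0005 -0.0003] F [-0.31  1.97 -0.06] T [ 0.405 -0.087 -0.038] j6 0.44
```

The vertical force has vanished, so the lid is over the entry. I'll lower it.

>>> arm_command --pt "0.01 -0.008 0.06 0 0 0 30" --pt "0 0 0.08 0 0 0 30" --pt "0 0 0 0 0 0 30"

```text
t: 9.52
tool_pos: [0.4405, -0.0057, 0.1208]
ee_rot: [-0.0, 0.892, 0.453, -0.0]
force: [0.6, 2.1, -2.0]
gripper_width: 0.0394
gripper_force: 25.0
```

```bash
python3 st.py
```

```text
9.5167 z [ 0.4405 -0.0057  0.1208] yaw 53.86 tilt [-0.0004 -0.0004] F [ 0.59  2.08 -2.02] T [ 0.368 -0.225 -0.007] j6 0.44
```

>>> arm_command --pt "0.01 -0.008 0.07 0 0 0 30" --pt "0 0 0.05 0 0 0 30" --pt "0 0 0.04 0 0 0 30" --pt "0 0 0 0 0 0 30"

```text
t: 9.85
tool_pos: [0.4408, -0.0055, 0.1173]
ee_rot: [-0.0, 0.891, 0.454, -0.0]
force: [0.7, 1.1, -1.1]
gripper_width: 0.0396
gripper_force: 25.0
```

```bash
python3 st.py
```

```text
9.85 z [ 0.4408 -0.0055  0.1173] yaw 53.98 tilt [-0.0001 -0.0002] F [ 0.74  1.08 -1.08] T [ 0.29  -0.077  0.005] j6 0.44
```

>>> arm_command --pt "0.005 -0.004 0.05 0 0 0 30" --pt "0 0 0 0 0 0 30"

```text
t: 10.02
tool_pos: [0.441, -0.0054, 0.1164]
ee_rot: [0.0, 0.891, 0.454, -0.0]
force: [0.1, 0.5, -0.5]
gripper_width: 0.0396
gripper_force: 25.0
```

```bash
python3 st.py
```

```text
10.0167 z [ 0.441  -0.0054  0.1164] yaw 53.99 tilt [ 0.0001 -0.    ] F [ 0.06  0.46 -0.45] T [ 0.156 -0.026 -0.003] j6 0.44
```

>>> arm_command --pt "0 0 0.015 0 0 0.5 30" --pt "0 0 0.027 0 0 1 30" --pt "0 0 0.027 0 0 1 30" --pt "0 0 0 0 0 0 30"

```text
t: 10.35
tool_pos: [0.4413, -0.0056, 0.1151]
ee_rot: [0.0, 0.943, 0.332, 0.0]
force: [-0.9, 1.0, 3.5]
gripper_width: 0.0393
gripper_force: 25.0
```

```bash
python3 st.py
```

```text
10.35 z [ 0.4413 -0.0056  0.1151] yaw 38.78 tilt [0.0003 0.0003] F [-0.87  1.03  3.46] T [ 0.165  0.003 -0.026] j6 0.7
```

>>> arm_command --pt "0 0 0.02 0 0 0.8 30" --pt "0 0 0.027 0 0 1 30" --pt "0 0 0.027 0 0 1 30" --pt "0 0 0 0 0 0 30"

```text
t: 10.68
tool_pos: [0.4414, -0.0056, 0.1132]
ee_rot: [0.0, 0.981, 0.192, 0.0]
force: [0.4, -0.6, 2.1]
gripper_width: 0.0392
gripper_force: 25.0
```

```bash
python3 st.py
```

```text
10.6833 z [ 0.4414 -0.0056  0.1132] yaw 22.16 tilt [0.0003 0.0004] F [ 0.42 -0.58  2.13] T [ 0.032 -0.039 -0.085] j6 0.99
```

>>> arm_command --pt "0 0 0.024 0 0 0.8 30" --pt "0 0 0.027 0 0 1 30" --pt "0 0 0.027 0 0 1 30" --pt "0 0 0 0 0 0 30"

```text
t: 11.02
tool_pos: [0.4415, -0.0058, 0.1113]
ee_rot: [0.0, 0.999, 0.048, 0.001]
force: [0.7, -0.4, 1.5]
gripper_width: 0.0395
gripper_force: 25.0
```

```bash
python3 st.py
```

```text
11.0167 z [ 0.4415 -0.0058  0.1113] yaw 5.48 tilt [0.0004 0.0006] F [ 0.66 -0.41  1.52] T [-0.192 -0.003 -0.069] j6 1.28
```

>>> arm_command --pt "0 0 0.02 0 0 0.8 30" --pt "0 0 0.022 0 0 0.8 30" --pt "0 0 0 0 0 0 30"

```text
t: 11.27
tool_pos: [0.4416, -0.0061, 0.1104]
ee_rot: [0.001, 0.999, -0.035, 0.001]
force: [0.5, -3.7, 2.4]
gripper_width: 0.0393
gripper_force: 25.0
```

```bash
python3 st.py
```

```text
11.2667 z [ 0.4416 -0.0061  0.1104] yaw -3.98 tilt [0.0007 0.0007] F [ 0.5  -3.66  2.38] T [-0.582 -0.035 -0.095] j6 1.45
```

>>> arm_command --pt "0 0.015 0.012 0 0 0.5 30" --pt "0 0 0.01 0 0 0.4 30" --pt "0 0 0 0 0 0 30"

```text
t: 11.52
tool_pos: [0.4421, -0.0066, 0.1103]
ee_rot: [0.001, 0.997, -0.08, 0.001]
force: [1.4, -3.7, 4.3]
gripper_width: 0.0397
gripper_force: 25.0
```

```bash
python3 st.py
```

```text
11.5167 z [ 0.4421 -0.0066  0.1103] yaw -9.21 tilt [0.0009 0.0013] F [ 1.39 -3.75  4.32] T [-0.747 -0.208  0.459] j6 1.54
```

The torque has jumped to 0.46 N m and the height matches fully down, so this is the stop. I'll release and lift.

>>> arm_command --pt "0 0 -0.02 0 0 0 45" --pt "0 0 0 0 0 0 60" --pt "0 0 0 0 0 0 80" --pt "0 0 0 0 0 0 80" --pt "0 0 0 0 0 0 80"

```text
t: 11.93
tool_pos: [0.4404, -0.0054, 0.1093]
ee_rot: [-0.0, 0.997, -0.083, -0.001]
force: [0.5, -0.0, -0.8]
gripper_width: 0.0638
gripper_force: 0.0
```

>>> arm_command --pt "0 0 0 0 0 0 80" --pt "0 0 -0.4 0 0 0 80" --pt "0 0 -0.8 0 0 0 80" --pt "0 0 -1 0 0 0 80" --pt "0 0 -1 0 0 0 80"

```text
t: 12.35
tool_pos: [0.4404, -0.0056, 0.1909]
ee_rot: [-0.0, 0.997, -0.084, -0.001]
force: [0.3, -1.4, 0.4]
gripper_width: 0.0795
gripper_force: 0.0
```

>>> arm_command --pt "0 0 -1 0 0 0 80" --pt "-0.5 0 -1 0 0 0 80" --pt "-0.5 0 -0.6 0 0 0 80" --pt "0 0 0 0 0 0 80" --pt "0 0 0 0 0 0 80"

```text
t: 12.77
tool_pos: [0.4169, -0.0016, 0.2562]
ee_rot: [0.0, 0.997, -0.084, 0.002]
force: [0.3, 0.3, 0.2]
gripper_width: 0.0802
gripper_force: 0.0
```

```bash
python3 - <<'E'
import st
from plant import arm
from h import *
s=arm.snapshot("side");g=s["color"]
cv2.imwrite("pics/f.png",cv2.resize(g[190:310,250:390,::-1],(700,600),interpolation=cv2.INTER_CUBIC))
print(proj(s,[.4413,-.0065,.131]),proj(s,[.4413,-.0065,.073]))
E
```

```text
12.7667 z [ 0.4169 -0.0016  0.2562] yaw -9.58 tilt [0.0002 0.0018] F [0.35 0.26 0.25] T [0.044 0.017 0.003] j6 1.54
[318.6 229.4] [317.1 259.6]
```

View pics/f.png

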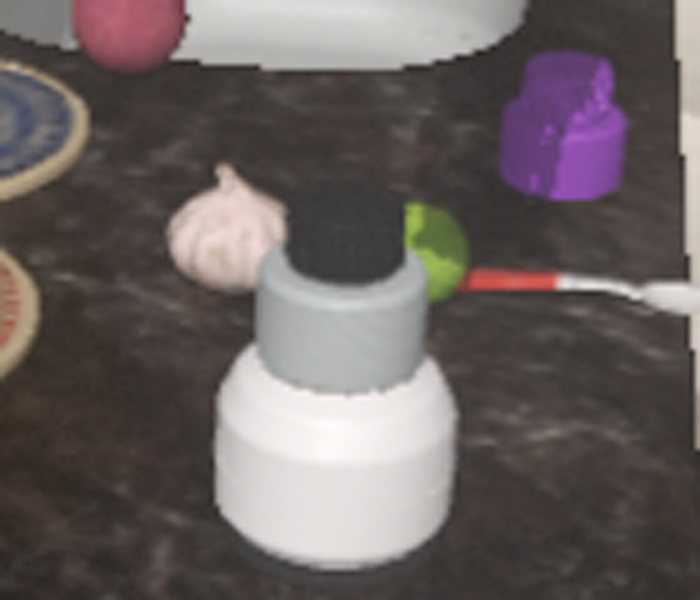

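The lid sits level and fully down: its knob top is at about (347,195) in the crop against a predicted (343,197). The gripper is clear, so I'll hand in the job.

```bash
python3 -c "
from plant import arm
print(arm.sign_off())"
```

```text
the job is handed in; nothing more can be done
None
```

I screwed the jar's lid down to its stop, level, then let go and handed in the job at about 13 s on the robot's clock; the judge's result wasn't shown.

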